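# Hang the planter on the balcony rail and slide it to the orange band

## Robot

A 6-joint arm with a two-finger parallel gripper is mounted at the origin on the work surface. World frame = base frame: x ahead of the robot, y to its left, z up, the work surface at z = 0. Lengths are in m, angles in rad, forces in N, time in s.
With the tool pointing down it reaches from about 0.375 to 0.9 m from the base axis. Payload 3.1 kg.
Tool frame: the origin (TCP) lies between the finger pads; the fingertips stand 8 mm ahead of it and the grasp point (between the pads) lies 11 mm behind it; z points along the fingers, y is the line along which they close (so a half turn about z gives the same grasp; the last joint's range is limited). The gripper opens to 85 mm and grips with 20 to 120 N. Pads are 22 mm wide; open, the fingers measure 114 mm over their backs; the gripper's body (76 mm by 85 mm) begins 54 mm behind the grasp point. The pads swing forward as they close: fully open they stand 13 mm farther back than shut.
Start: joints at [-1.312, 0.527, 1.433, -0, 1.181, -0.178], TCP at [0.265, -0.566, 0.239] pointing down, gripper open.
Joint ranges: [-3.08, 3.08], [-0.75, 2.2], [0.22, 2.44], [-1.43, 4.57], [0, 2.65], [-2.85, 2.85]. Speed limits (rad/s): [2.79, 2.79, 3.14, 3.14, 3.14, 3.14].

## Interface

Orientations are given as a unit quaternion [x, y, z, w].
In Python, from station import readout, cams, sign_off gives the robot as it stands.
- The arm moves only by the tool send_rows, never from a script. Its argument "commands" is text: rows parted by semicolons, each of 5 numbers parted by spaces: the finger opening in mm, from 0 to 85.4, then the shift along the tool's x, y, z each as a share of 0.02 m, from -1 to 1, then the turn about the tool's z as a share of 4 degrees, from -1 to 1. In form: grip dx dy dz spin; .... A call has 1 to 20 rows; each row shifts and turns the commanded pose from where the row before left it, along the tool's axes as they then stand; what a row does not reach is not made up. A row lasts 1/12 s, in which the tool goes at most 41.7 mm and 7.16 degrees, less where a joint would pass 70% of its speed; a pose out of reach is approached as far as the arm can. A call with a number of a shift or a turn outside -1 to 1 is refused whole. A call with a gripper value outside its range is refused whole. The fingers move at their own pace and stop on an object; "grip_force" is the grip in N (left out, the last holds). Time passes only in rows, so rows that do not move let the fingers close. It gives the time, the measured TCP pose, the force, the opening and the grip force at its end, in the units of the state.
- readout.sense(): the state, without advancing time (a new reading comes with each control period).
- cams.snapshot(name): name is "scene" or "top" or "wrist"; returns a dict with "pixels" (400x640x3 uint8, red, green, blue), "intrinsics" (3x3 intrinsics, pixels), "eye" and "rotation" of the camera in the world. Camera axes: x right, y down, z forward; pixel columns grow to the right and rows downward; lengths in m; the calibration is good to about 2 mm. The wrist camera is an equidistant fisheye: a pixel r from the principal point sees the ray r / f radians off the axis. A picture is of the moment at which its call begins. There is no depth.
- sign_off(): hands the job in; it is judged then, once.
The state is a dict: "t": time; "q": joint angles; "qd": joint speeds; "tau": joint torques, N m; "tcp_pos": TCP position; "tool_rot": TCP orientation; "force": force on the tool from outside, world axes, zero at the start; "ft_torque": the same for the moment, N m; "finger_gap": opening from 0.0 (shut) to 1.0 (fully open); "gripper_force": force on a finger pad.
Only numpy, scipy, OpenCV 4.12 (cv2) and the standard library are available. Lean on these libraries where they do the work, as an engineer would, in place of code of your own. Each camera call takes 0.05 s, during which the arm holds its last target. There are 200 camera calls.

## Task

Hang the white planter on the balcony handrail by its two hooks, box towards you: lower them gently over the open stretch of rail beside the glass shelf, on the side away from the parasol holder, then slide the planter along under the shelf until it is centred on the orange band and let go so that it hangs level. Leave everything else where it is and do not bump the shelf.

Things in the scene. Friction and masses are not known exactly. Their poses are not given: they have to be found in the camera images.
- planter: Empty white wooden planter box, two dark hook straps on its back, 0.3-0.6 kg, loose. Origin: centre of its underside; x to its back (hooks), y along its length, z up. Box x -50..50, y -80..80, 80 mm high, open top, walls and floor 9 mm: pinch the front wall (x -50..-41) from above. A nylon strip low on the back (to x 66, z 4..32) leans on the rod below the rail: it hangs within 4 deg of level.
- hook_mid (a point): Midway between the two hooks, planter (77, 0, 111) mm; on the handrail's axis when hung. Hooks: straps 20 mm wide at y +-45, 4 mm thick, up the back (x 50..54) to z 128, over the top (underside z 124), down as a lip (x 90..94) to z 87, its last 8 mm flared out to x 99. Each is open downward, 36 mm wide (x 54..90); raise it 37 mm or more to clear the rail. Nylon-lined: slides easily.
- hook_l (a point): Point in the hook at planter (77, 45, 111) mm; on the handrail's axis when hung.
- hook_r (a point): Point in the hook at planter (77, -45, 111) mm; on the handrail's axis when hung.
- railing: Fixed steel balcony railing beyond the table's far edge; place and yaw vary. Origin: under the handrail's middle at table height; y along the rail, x outward from the robot, z up. Handrail: tube 26 mm thick, axis x 0, z 245 mm, 1560 long. 12 mm rods at x 0, z 150 and 55; posts at y +-720. A planter hanging level faces the same way (yaw equal), its origin at x -77, z 134 mm in this frame.
- shelf: Fixed clear-glass drinks shelf over the handrail; glass and espresso cup stand on it. Origin: on the railing's x 0 line at table height, mid-length; axes as the railing's. Pane y -110..110, x -30..100, z 282..290 mm: only 24 mm above the handrail, so hung hooks (4 mm thick) slide under it but cannot be put on or taken off there. Brackets are on the outer side, out of the way.
- clamp: Fixed black parasol holder clamped round the handrail beside the shelf (either side); nothing slides past it. Origin: on the railing's x 0 line at table height; axes as the railing's. Jaws 56 mm along y, x -26..29, z 218..272 mm; tube 48 mm thick on the outer side at x 72, z 145..315 mm; clamping screw under the jaws.
- mark: Orange band 24 mm wide painted round the handrail beneath the glass shelf: the mark. Orange tape of the same width on the pane's near edge right above it, and on the 12 mm rod right below it, shows the same place. Origin: directly under the middle of the band, at table height (band at z 245 mm); axes as the railing's.
- thermometer: Fixed dial thermometer, 84 mm across, on the outer side of the lower rods (z 60..144 mm), on the shelf's other side from the parasol holder, not in the planter's way. Origin on the railing's x 0 line at table height.
- dish: Bystander: brushed aluminium dish, 136 mm across, 30 mm high; origin: centre of underside.
- lantern: Bystander: candle lantern of glass and dark steel, 80 mm across, 105 mm high; origin: centre of underside.
- dominoes: Bystander: stack of black dominoes, 25 by 50 by 45 mm high; origin: centre of underside.
- carafe: Bystander: green glass carafe, 90 mm across, 231 mm high; origin: centre of underside.
- glass: Bystander: empty drinking glass on the shelf, 66 mm across, 105 mm high; origin: centre of underside.
- espresso_cup: Bystander: white espresso cup on the shelf, 62 mm across, 55 mm high; origin: centre of underside.
- trowel: Bystander: hand trowel lying on the table, 310 mm long along its x, 28 mm high; origin: near the middle, at table height.
Things that resemble listed ones, but are neither listed nor needed, are in the scene too. What is shaped like the planter but purple is not meant.

How it is judged:
On the way:
1. both hooks are over the open handrail, with the planter more than 100 mm from the orange band (x of hook_l in the frame of railing between -0.016 and 0.016 m and z of hook_l in the frame of railing between 0.232 and 0.262 m and x of hook_r in the frame of railing between -0.016 and 0.016 m and z of hook_r in the frame of railing between 0.232 and 0.262 m and (y of hook_mid in the frame of mark below -0.1 m or y of hook_mid in the frame of mark above 0.1 m)), for 0.2 s.
At the end, for the whole second after the job is handed in: The planter hangs on the handrail by both hooks (hook points within 8 mm sideways and 7 mm in height of the rail's axis), level to about 6 degrees, at rest and released, its middle within 12 mm of the middle of the orange band (x of hook_l in the frame of railing between -0.008 and 0.008 m and z of hook_l in the frame of railing between 0.238 and 0.252 m and x of hook_r in the frame of railing between -0.008 and 0.008 m and z of hook_r in the frame of railing between 0.238 and 0.252 m and y of hook_mid in the frame of mark between -0.012 and 0.012 m and angle between planter's own z axis and vertical below 0.1 rad and linear speed of planter below 0.02 m/s and angular speed of planter below 0.15 rad/s and contact force between planter and railing above 1 N); the robot touches nothing.
It fails at once if another thing was moved (more than 25 mm, or tipped) (distance of any of dish, lantern, dominoes, carafe, glass, espresso_cup, trowel from where it was at the start of the episode above 0.025 m or angle between any of dish, lantern, dominoes, carafe, glass, espresso_cup, trowel's own z axis and vertical above 0.5 rad).
It fails at once if the glass shelf was bumped (more than 12 N) (contact force between any of planter, the fingers, the arm and shelf above 12 N).
It fails at once if the planter was dropped or flung onto the rail (faster than 0.45 m/s with its hooks at the rail), or tipped over ((linear speed of planter above 0.45 m/s and x of hook_mid in the frame of railing above -0.05 m and z of hook_mid in the frame of railing above 0.2 m) or angle between planter's own z axis and vertical above 0.8 rad).
It also fails if it takes over 58 s, if anything falls off the work surface, if the arm or the gripper's body presses on something with over 40 N, if the wrist force passes 120 N, or if a joint passes its speed limit or range.

## Working session

There is one attempt and no reset: what is moved stays moved. The work goes in short steps, Python scripts to look and compute and a tool call to move; the robot and the scene stay as the last step left them, time stands still between calls to the robot, and variables do not carry over. Pictures are saved under pics/ and viewed, at most 10 in all, crops included, and the job is handed in when it is done.

Besides the shell and the picture viewer there is one more tool, called as name(argument=value, ...) on one line, values as JSON. send_rows: Moves the arm, as the interface text tells. Its arguments: {"type":"object","properties":{"commands":{"type":"string"},"grip_force":{"type":"number"}},"required":["commands"]}

```bash
mkdir -p pics; cat > h.py <<'E'
import numpy as np, cv2
from station import readout, cams, sign_off
def snap(n,save=None):
    s=cams.snapshot(n)
    if save: cv2.imwrite(save,cv2.cvtColor(s["pixels"],cv2.COLOR_RGB2BGR))
    return s
def ray(s,u,v,fish=False):
    K=np.array(s["intrinsics"]);x=(u-K[0,2])/K[0,0];y=(v-K[1,2])/K[1,1]
    if fish:
        r=np.hypot(x,y);d=np.array([np.sin(r)*x/max(r,1e-9),np.sin(r)*y/max(r,1e-9),np.cos(r)])
    else: d=np.array([x,y,1.])
    d=np.array(s["rotation"])@d
    return np.array(s["eye"]),d/np.linalg.norm(d)
def onz(s,u,v,z,fish=False):
    e,d=ray(s,u,v,fish);return e+d*(z-e[2])/d[2]
def proj(s,p,fish=False):
    K=np.array(s["intrinsics"]);c=np.array(s["rotation"]).T@(np.array(p)-np.array(s["eye"]))
    if fish:
        r=np.hypot(c[0],c[1]);t=np.arctan2(r,c[2]);x,y=c[0]/r*t,c[1]/r*t
    else: x,y=c[0]/c[2],c[1]/c[2]
    return np.array([K[0,0]*x+K[0,2],K[1,1]*y+K[1,2]])
def tri(a,b):
    (e1,d1),(e2,d2)=a,b
    A=np.stack([d1,-d2],1);t=np.linalg.lstsq(A,e2-e1,rcond=None)[0]
    p,q=e1+t[0]*d1,e2+t[1]*d2
    return (p+q)/2,np.linalg.norm(p-q)
E
python3 - <<'E'
from h import *
for n in("scene","top","wrist"):
    s=snap(n,f"pics/{n}0.png");print(n,np.round(s["eye"],3),np.round(s["rotation"],3).tolist(),np.round(s["intrinsics"],1).tolist())
st=readout.sense();print(st)
E
```

```text
scene [0.724 0.727 0.756] [0.138, 0.884, -0.443, -0.064] [[366.3, 0.0, 319.8], [0.0, 366.3, 201.3], [0.0, 0.0, 1.0]]
top [ 0.364 -0.01   1.395] [0.71, -0.702, 0.037, -0.031] [[432.3, 0.0, 327.1], [0.0, 432.3, 198.5], [0.0, 0.0, 1.0]]
wrist [ 0.331 -0.536  0.373] [0.835, -0.531, -0.077, 0.119] [[309.7, 0.0, 314.2], [0.0, 309.7, 200.3], [0.0, 0.0, 1.0]]
{'t': 0.15, 'q': array([-1.31149228e+00,  5.28259043e-01,  1.43362309e+00,  1.62547423e-05,
        1.18139461e+00, -1.78506615e-01]), 'qd': array([ 0.00085244, -0.00014385, -0.00388593, -0.00045919, -0.00012408,
        0.00022809]), 'tau': array([ 1.02662423e-03, -4.42743409e+01, -1.78275561e+01, -3.27098533e-04,
        5.61356181e-03, -5.01576977e-06]), 'tcp_pos': array([ 0.26485974, -0.56550818,  0.23854966]), 'tool_rot': array([ 9.76136079e-01,  2.17158113e-01, -2.64982051e-05, -8.41664348e-04]), 'force': array([-0.15251595, -0.33752589,  0.32577695]), 'ft_torque': array([-0.04022191, -0.04229869, -0.00825068]), 'gripper_force': 0.0, 'finger_gap': 1.0015108353528863}
```

View pics/scene0.png

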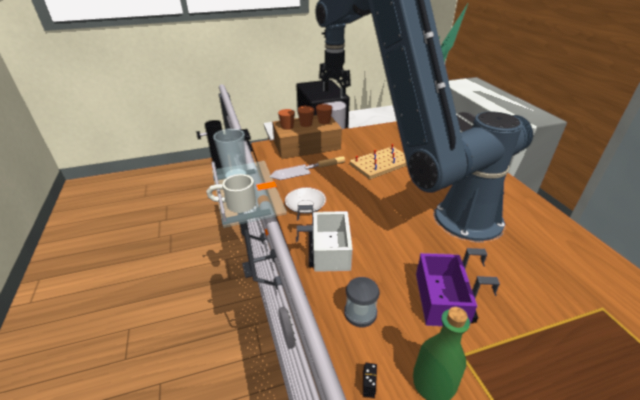

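View pics/top0.png

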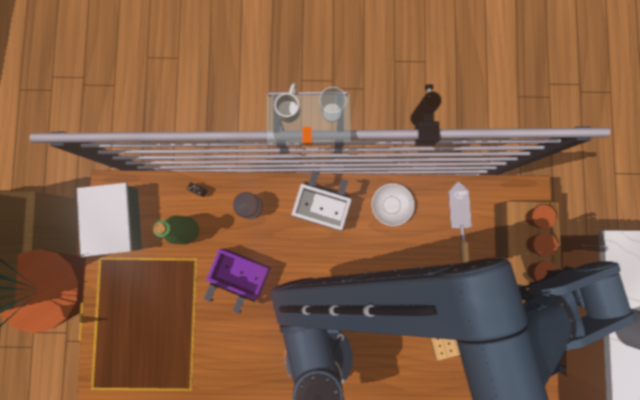

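The quaternion form of the rotation needs handling. In the top view, the candidates for the planter are the white box with hooks at (322,206), the purple lookalike at (238,275) and a plain white block at (104,219) with no hooks. I choose (322,206) and will check it in a crop. The clamp is at (428,130), image right (-y). The open stretch is therefore image left (+y), where the orange mark is at (307,134).

```bash
sed -i 's/np.array(s\["rotation"\])/Rm(s)/g' h.py; cat >> h.py <<'E'
from scipy.spatial.transform import Rotation
def Rm(s): return Rotation.from_quat(s["rotation"]).as_matrix()
E
python3 - <<'E'
from h import *
s=snap("top");im=s["pixels"]
c=im[90:240,170:470];cv2.imwrite("pics/crop1.png",cv2.cvtColor(cv2.resize(c,None,fx=2.66,fy=2.66,interpolation=cv2.INTER_CUBIC),cv2.COLOR_RGB2BGR))
hsv=cv2.cvtColor(im,cv2.COLOR_RGB2HSV)
print("scale check base",onz(s,320,360,0))
m=((hsv[...,0]<14)&(hsv[...,1]>200)&(hsv[...,2]>180)).astype(np.uint8);m[:90]=0;m[200:]=0;m[:,:200]=0;m[:,400:]=0
n,_,st,ce=cv2.connectedComponentsWithStats(m)
for k in range(1,n):
    if st[k,4]>8: print("orange",st[k],ce[k],onz(s,*ce[k],.258))
# rail profile
for u in (60,150,230,380,500,590):
    col=im[115:160,u].astype(int);print(u,[int(a) for a in col.mean(1)[5:35]])
E
```

```text
scale check base [-9.78469527e-03 -2.58701651e-03 -2.22044605e-16]
orange [304 128   6  15  89] [306.52808989 134.92134831] [0.64391953 0.03941464 0.258     ]
60 [115, 116, 117, 116, 117, 117, 118, 118, 118, 117, 110, 98, 101, 125, 150, 166, 174, 173, 167, 154, 135, 112, 91, 87, 86, 74, 57, 52, 66, 92]
150 [101, 101, 101, 101, 101, 101, 101, 100, 101, 101, 102, 108, 125, 148, 165, 174, 173, 167, 154, 138, 117, 99, 94, 102, 118, 132, 126, 113, 107, 122]
230 [113, 113, 113, 112, 112, 113, 113, 112, 113, 112, 114, 125, 144, 162, 172, 175, 170, 157, 142, 126, 110, 106, 108, 122, 136, 128, 112, 113, 128, 151]
380 [114, 114, 114, 114, 114, 113, 113, 113, 115, 119, 132, 151, 166, 174, 175, 168, 155, 136, 116, 101, 104, 127, 149, 143, 121, 113, 110, 110, 127, 146]
500 [123, 122, 122, 122, 122, 122, 122, 120, 123, 135, 153, 168, 176, 177, 170, 154, 135, 112, 91, 93, 113, 130, 124, 99, 86, 107, 143, 160, 153, 128]
590 [103, 102, 102, 102, 102, 100, 96, 103, 126, 149, 167, 177, 178, 172, 158, 139, 115, 91, 83, 85, 89, 96, 100, 101, 101, 101, 101, 101, 101, 101]
```

View pics/crop1.png

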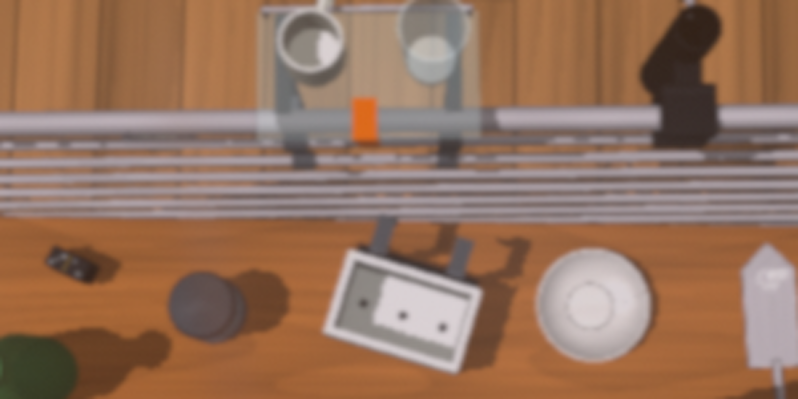

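The crop confirms the white planter with two dark hooks pointing at the rail. Its rim corners in the crop are about (348,250), (481,291), (459,372) and (324,330). The mark is at (365,120), and the lantern (207,305) and dish (594,305) are on either side.

```bash
python3 - <<'E'
from h import *
s=snap("top");im=s["pixels"];g=im.mean(2)
C=[(348,250),(481,291),(459,372),(324,330)]
P=np.array([onz(s,170+a/2.66-.3,90+b/2.66-.3,.08) for a,b in C]);print("corners",P.round(4).tolist())
print("sides",[np.linalg.norm(P[i]-P[(i+1)%4]).round(4) for i in range(4)],"ctr",P.mean(0).round(4))
d=(P[0]+P[1]-P[2]-P[3])[:2];print("yaw deg from x-axis",np.degrees(np.arctan2(d[1],d[0])).round(2))
pts=[]
for u in list(range(60,260,10))+list(range(370,400,10))+list(range(460,590,10)):
    c=g[118:150,u];k=int(c[5:20].argmax())+5;h=140
    a=k
    while c[a]>h:a-=1
    b=k
    while c[b]>h:b+=1
    ra=a+(h-c[a])/(c[a+1]-c[a]);rb=b-(h-c[b])/(c[b-1]-c[b])
    pts.append(onz(s,u,118+(ra+rb)/2,.250))
pts=np.array(pts);f=np.polyfit(pts[:,1],pts[:,0],1);print("rail x=a*y+b",f,"resid",np.std(pts[:,0]-np.polyval(f,pts[:,1])),"ends",pts[0],pts[-1])
print("railing yaw deg",np.degrees(np.arctan(-f[0])))
for n,u,v,z in(("shelf L",170+258/2.66,90+135/2.66,.29),("shelf R",170+480/2.66,90+135/2.66,.29),("lantern",170+203/2.66,90+303/2.66,.105),("carafe",162,229,.231),("dish",393,205,.03),("clamp",170+688/2.66,90+115/2.66,.272)):print(n,onz(s,u,v,z).round(3))
s2=snap("scene");im=s2["pixels"];hsv=cv2.cvtColor(im,cv2.COLOR_RGB2HSV)
m=((hsv[...,0]<14)&(hsv[...,1]>200)&(hsv[...,2]>180)).astype(np.uint8)
n,_,st,ce=cv2.connectedComponentsWithStats(m)
for k in range(1,n):
    if st[k,4]>8: print("orange",st[k],ce[k],onz(s2,*ce[k],.286))
E
```

```text
corners [[0.5352, 0.0632, 0.08], [0.4895, -0.0904, 0.08], [0.3963, -0.0658, 0.08], [0.4426, 0.0891, 0.08]]
sides [np.float64(0.1603), np.float64(0.0964), np.float64(0.1617), np.float64(0.0962)] ctr [ 0.4659 -0.001   0.08  ]
yaw deg from x-axis -15.21
rail x=a*y+b [-0.02199528  0.6484885 ] resid 0.00017650036080307186 ends [0.63268222 0.7015453  0.25      ] [ 0.66377986 -0.70230101  0.25      ]
railing yaw deg 1.260033484780131
shelf L [0.619 0.141 0.29 ]
shelf R [ 0.622 -0.077  0.29 ]
lantern [0.469 0.223 0.105]
carafe [0.389 0.424 0.231]
dish [ 0.477 -0.228  0.03 ]
clamp [ 0.649 -0.285  0.272]
```

send_rows(commands="85 0 0 0 -0.956;85 0 0 0 -0.956;85 0 0 0 -0.956;85 0 0 0 -0.956;85 0 0 0 -0.956;85 0 0 0 -0.956;85 0 0 0 -0.956;85 0 0 0 -0.956;85 0 0 0 -0.956;85 0 0 0 -0.956;85 0 0 0 -0.956;85 0 0 0 -0.956;85 0 0 0 -0.956;85 0.5 0 0 0;85 0.9 0 0 0;85 1 0 0 0;85 1 0 0 0;85 1 0 0 0;85 1 0 0 0;85 1 0 0 0")

```text
t: 1.97
tcp_pos: [0.2987, -0.4406, 0.2393]
tool_rot: [0.795, 0.607, 0.0, -0.0]
force: [1.0, -0.7, -0.1]
finger_gap: 0.995
gripper_force: 0.0
```

send_rows(commands="85 1 0 0 0;85 1 0 0 0;85 1 0 0 0;85 1 0 0 0;85 1 0 0 0;85 1 0 0 0;85 1 0 0 0;85 1 0 0 0;85 1 0 0 0;85 1 0 0 0;85 1 0 0 0;85 1 0 0 0;85 1 0 0 0;85 1 0 0 0;85 1 0 0 0;85 1 0 0 0;85 1 0 0 0;85 1 0 0 0;85 1 0 0 0;85 1 0 0 0")

```text
t: 3.63
tcp_pos: [0.403, -0.0549, 0.2395]
tool_rot: [0.795, 0.607, 0.0, -0.0]
force: [0.1, 0.3, 0.6]
finger_gap: 0.996
gripper_force: 0.0
```

send_rows(commands="85 1 0 0 0;85 1 0 0 0;85 0.9 0 0 0;85 0.5 0 0 0;85 0 0 0 0;85 0 0 0 0;85 0 0 0 0")

```text
t: 4.22
tcp_pos: [0.421, 0.0087, 0.2393]
tool_rot: [0.795, 0.607, -0.0, 0.0]
force: [0.3, -0.8, -0.6]
finger_gap: 0.994
gripper_force: 0.0
```

```bash
python3 - <<'E'
from h import *
s=snap("wrist","pics/w1.png");st=readout.sense();print(st["t"],st["tcp_pos"],st["tool_rot"],s["eye"])
E
```

```text
4.2667 [0.42105364 0.00846887 0.23930187] [ 7.94785149e-01  6.06890876e-01 -1.69336985e-04  5.13186049e-05] [0.44112657 0.0766834  0.37379917]
```

View pics/w1.png

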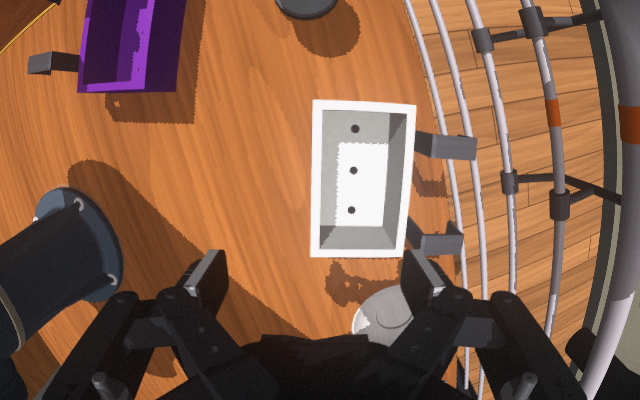

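Wrist view: the white planter's rim corners are at (314,100), (415,104), (404,257) and (311,256), with its hooks on the right. The orange band on the rail is at (628,125).

```bash
python3 - <<'E'
from h import *
s=snap("wrist");im=s["pixels"];hsv=cv2.cvtColor(im,cv2.COLOR_RGB2HSV)
C=[(415,104),(404.5,257.5),(311,256.5),(313.5,99.5)]
P=np.array([onz(s,a,b,.08,True) for a,b in C]);print("corners",P.round(4).tolist())
print("sides",[np.linalg.norm(P[i]-P[(i+1)%4]).round(4) for i in range(4)],"ctr",P.mean(0).round(4))
d=(P[0]+P[1]-P[2]-P[3])[:2];e=(P[0]-P[1]+P[3]-P[2])[:2];f=(P[3]-P[2])[:2]
print("yaw",np.degrees(np.arctan2(d[1],d[0])),np.degrees(np.arctan2(-e[0],e[1])),"front",np.degrees(np.arctan2(-f[0],f[1])),"front mid",(P[2]+P[3])/2)
st=readout.sense();R=Rotation.from_quat(st["tool_rot"]).as_matrix();y=R[:,1];print("tool y yaw",np.degrees(np.arctan2(y[1],y[0])))
ax=np.r_[d/np.linalg.norm(d),0];fw=(P[2]+P[3])/2+ax*.0045;dd=fw-st["tcp_pos"];print("to wall mid, tool frame",R.T@dd)
E
```

```text
corners [[0.5378, 0.0617, 0.08], [0.4961, -0.0948, 0.08], [0.3987, -0.0649, 0.08], [0.4435, 0.0885, 0.08]]
sides [np.float64(0.1619), np.float64(0.1019), np.float64(0.1598), np.float64(0.0981)] ctr [ 0.469  -0.0024  0.08  ]
yaw -16.475585175800553 -15.602005471633241 front -16.280341592496445 front mid [0.4210853  0.01180135 0.08      ]
tool y yaw -15.286985138380084
to wall mid, tool frame [0.00324774 0.00358803 0.15930161]
```

send_rows(commands="85 0.15 0.1 0 0.15;85 0 0 0.5 0;85 0 0 1 0;85 0 0 1 0;85 0 0 1 0;85 0 0 1 0;85 0 0 1 0;85 0 0 1 0;85 0 0 1 0;85 0 0 0.9 0;85 0 0 0.5 0;85 0 0 0.3 0;85 0 0 0 0;85 0 0 0 0")

```text
t: 5.48
tcp_pos: [0.4243, 0.0112, 0.0553]
tool_rot: [0.798, 0.603, -0.0, -0.0]
force: [-0.1, 0.2, -0.4]
finger_gap: 0.993
gripper_force: 0.0
```

send_rows(commands="0 0 0 0 0;0 0 0 0 0;0 0 0 0 0;0 0 0 0 0;0 0 0 0 0;0 0 0 0 0;0 0 0 0 0;0 0 0 0 0;0 0 0 0 0;0 0 0 0 0;0 0 0 0 0;0 0 0 0 0", grip_force=60)

```text
t: 6.48
tcp_pos: [0.4241, 0.0115, 0.0557]
tool_rot: [0.798, 0.603, 0.0, 0.0]
force: [0.5, -0.6, 5.6]
finger_gap: 0.095
gripper_force: 59.5
```

send_rows(commands="0 0 0 -0.2 0;0 0 0 -0.5 0;0 0 0 -0.8 0;0 0 0 -0.8 0;0 0 0 -0.8 0;0 0 0 -0.8 0;0 0 0 -0.8 0;0 0 0 -0.8 0;0 0 0 -0.8 0;0 0 0 -0.8 0;0 0 0 -0.8 0;0 0 0 -0.8 0;0 0 0 -0.8 0;0 0 0 -0.5 0;0 0 0 -0.2 0;0 0 0 0 0;0 0 0 0 0")

```text
t: 7.9
tcp_pos: [0.4231, 0.0117, 0.2586]
tool_rot: [0.798, 0.603, -0.001, -0.001]
force: [-0.2, -0.0, -4.4]
finger_gap: 0.096
gripper_force: 58.7
```

```bash
python3 - <<'E'
from h import *
s=snap("scene","pics/s2.png");snap("wrist","pics/w2.png");st=readout.sense();print(st["t"],st["tcp_pos"],st["force"],st["ft_torque"],st["finger_gap"])
a=cv2.imread("pics/s2.png")[80:330,180:480];cv2.imwrite("pics/s2c.png",cv2.resize(a,None,fx=2.4,fy=2.4,interpolation=cv2.INTER_CUBIC))
E
```

```text
8.0 [0.42301823 0.01171088 0.25829486] [ 0.33917286 -0.88414033 -3.11690404] [ 0.04015791  0.18194721 -0.04801454] 0.1007433360590206
```

View pics/s2c.png

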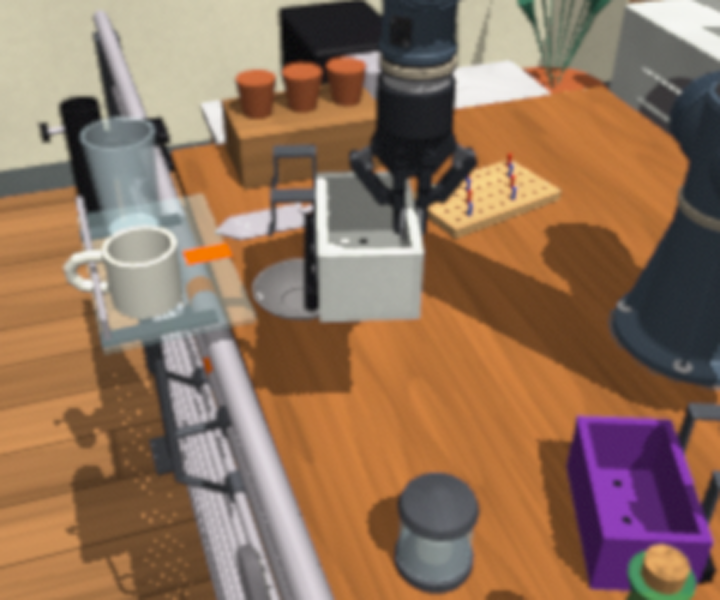

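The planter hangs level in the grip, with its rim at about (320-420,180-260) in the crop. The shelf and the dish below are untouched. Next I align the yaw, go sideways, then approach the rail.

send_rows(commands="0 0 0 0 -0.4;0 0 0 0 -0.8;0 0 0 0 -0.9;0 0 0 0 -0.9;0 0 0 0 -0.88;0 0 0 0 -0.4;0 0.4 0 0 0;0 0.8 0 0 0;0 1 0 0 0;0 1 0 0 0;0 1 0 0 0;0 1 0 0 0;0 1 0 0 0;0 1 0 0 0;0 1 0 0 0;0 1 0 0 0;0 1 0 0 0;0 0.5 0 0 0;0 0.2 0 0 0;0 0 0 0 0")

```text
t: 9.67
tcp_pos: [0.4185, 0.23, 0.2588]
tool_rot: [0.698, 0.716, -0.001, -0.0]
force: [-0.0, -0.9, -2.8]
finger_gap: 0.094
gripper_force: 58.7
```

send_rows(commands="0 0 0.2 0 0;0 0 0.5 0 0;0 0 0.6 0 0;0 0 0.6 0 0;0 0 0.6 0 0;0 0 0.6 0 0;0 0 0.6 0 0;0 0 0.6 0 0;0 0 0.4 0 0;0 0 0.2 0 0;0 0 0 0 0;0 0 0 0 0;0 0 0 0 0")

```text
t: 10.75
tcp_pos: [0.5162, 0.2315, 0.2591]
tool_rot: [0.699, 0.715, -0.001, -0.0]
force: [-0.3, 0.6, -3.5]
finger_gap: 0.098
gripper_force: 58.7
```

```bash
python3 - <<'E'
from h import *
snap("wrist","pics/w3.png");st=readout.sense();print(st["t"],st["tcp_pos"],st["force"],st["finger_gap"])
R=Rotation.from_quat(st["tool_rot"]).as_matrix();y=R[:,1];print("tool y yaw",np.degrees(np.arctan2(y[1],y[0])))
E
```

```text
10.8 [0.51620838 0.23164614 0.25921137] [ 0.49040251  0.53726527 -3.82396698] 0.09697352519043739
tool y yaw 1.3253792375316285
```

View pics/w3.png

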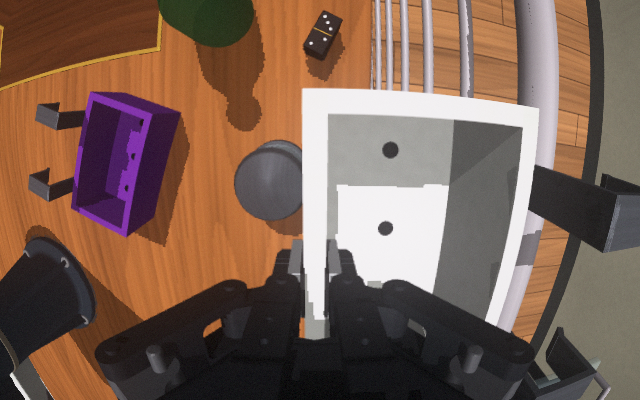

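Wrist view: the planter is over the rail. Its rim's far-left corners are at (303,89) front and (540,110) back, the back rim runs down to about (505,335), and the left hook's lip is at (625,225). The rail runs through (535,40).

```bash
python3 - <<'E'
from h import *
s=snap("wrist");im=s["pixels"];g=im.mean(2);st=readout.sense();T=st["tcp_pos"]
f=[-0.02199528,0.6484885];yaw=np.arctan(.022);n=np.array([np.cos(yaw),np.sin(yaw)])
def inrail(p): # x offset from rail axis, y along
    return np.array([(p[0]-f[1]-f[0]*p[1])*np.cos(yaw), -p[0]*np.sin(yaw)+p[1]*np.cos(yaw)])
z=T[2]-.0557+.08
for nm,u,v in(("FL",303,89),("BL",540,110),("Bmid",522,250),("Blow",505,335)):
    p=onz(s,u,v,z,True);print(nm,p.round(4),"rail",inrail(p).round(4))
# rail edges in wrist
for v in (10,30,50,70):
    r=g[v,495:585];print(v,[int(x) for x in r[::3]])
for v,(a,b) in {30:(519,557)}.items():
    print([inrail(onz(s,u,v,.245,True)).round(4).tolist() for u in (a,b)])
t=snap("top","pics/t3.png");c=cv2.imread("pics/t3.png")[100:230,170:330];cv2.imwrite("pics/t3c.png",cv2.resize(c,None,fx=4.8,fy=4.5,interpolation=cv2.INTER_CUBIC))
E
```

```text
FL [0.5118 0.3104 0.2836] rail [-0.1299  0.2991]
BL [0.6115 0.3122 0.2836] rail [-0.0301  0.2987]
Bmid [0.6144 0.2481 0.2836] rail [-0.0286  0.2345]
Blow [0.6226 0.1958 0.2836] rail [-0.0216  0.182 ]
10 [124, 127, 120, 127, 119, 111, 115, 57, 75, 94, 115, 136, 145, 157, 170, 182, 191, 197, 200, 184, 129, 120, 120, 117, 124, 123, 116, 117, 122, 117]
30 [124, 126, 124, 131, 129, 133, 131, 76, 62, 82, 108, 129, 143, 156, 167, 176, 186, 199, 200, 196, 183, 122, 122, 112, 109, 112, 117, 115, 116, 114]
50 [124, 125, 124, 119, 120, 121, 124, 131, 66, 80, 102, 124, 138, 155, 162, 174, 188, 194, 203, 203, 189, 150, 123, 119, 117, 123, 126, 89, 112, 123]
70 [122, 120, 118, 117, 124, 120, 119, 128, 66, 82, 103, 124, 140, 151, 162, 175, 188, 193, 204, 206, 191, 180, 126, 124, 127, 123, 126, 116, 119, 124]
[[-0.0125, 0.3459], [0.0193, 0.3537]]
```

View pics/t3c.png

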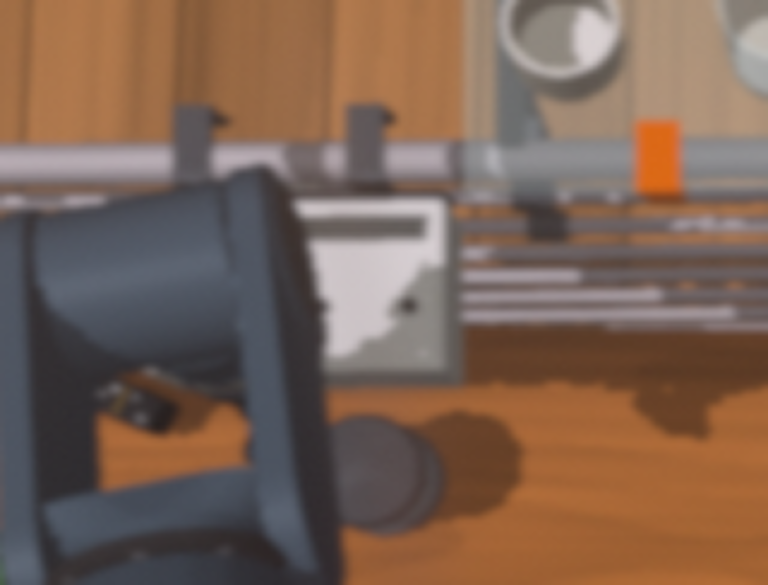

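Top crop: the hook straps cross the rail at crop x 193 and 368, with their outer edges at rows 105 and 107. The shelf's left edge is at about x 462, so the right hook has clearance.

```bash
python3 - <<'E'
from h import *
t=snap("top");f=[-0.02199528,0.6484885];yaw=np.arctan(.022)
def inrail(p): return np.array([(p[0]-f[1]-f[0]*p[1])*np.cos(yaw), -p[0]*np.sin(yaw)+p[1]*np.cos(yaw)])
px=lambda a,b:(170+a/4.8-.4,100+b/4.5-.4)
print("hooks outer (x 94, z128)")
for a,b in((193,105),(366,106)): print(inrail(onz(t,*px(a,b),.3315)).round(4))
print("rim back right corner(50,-80)",inrail(onz(t,*px(445,195),.2835)).round(4),"front right",inrail(onz(t,*px(463,384),.2835)).round(4))
g=t["pixels"].mean(2)
for u in(205,210,214,243,246,249): print(u,[int(x) for x in g[116:146,u]])
print("shelf edge",inrail(onz(t,*px(462,120),.29)),"mark",inrail([0.64391953,0.03941464]))
E
```

```text
hooks outer (x 94, z128)
[0.011  0.2649]
[0.0096 0.1746]
rim back right corner(50,-80) [-0.0303  0.1399] front right [-0.141   0.1299]
205 [106, 106, 105, 105, 105, 104, 104, 103, 103, 102, 103, 104, 102, 102, 102, 108, 122, 137, 147, 150, 145, 138, 128, 116, 100, 84, 74, 72, 75, 79]
210 [94, 94, 93, 93, 93, 93, 93, 90, 88, 87, 87, 88, 87, 88, 87, 87, 87, 87, 87, 87, 87, 89, 91, 88, 76, 68, 72, 76, 79, 82]
214 [102, 101, 101, 102, 102, 102, 100, 93, 80, 69, 65, 69, 80, 90, 94, 103, 118, 133, 143, 145, 141, 131, 119, 100, 80, 71, 72, 75, 78, 80]
243 [124, 123, 123, 124, 123, 121, 113, 102, 95, 94, 94, 94, 94, 94, 95, 95, 96, 97, 98, 98, 97, 97, 97, 92, 79, 71, 72, 94, 140, 181]
246 [120, 120, 120, 120, 120, 117, 110, 97, 91, 90, 90, 90, 90, 90, 91, 91, 91, 91, 90, 91, 91, 92, 92, 87, 73, 64, 67, 98, 149, 185]
249 [125, 125, 124, 125, 124, 122, 115, 101, 87, 80, 79, 84, 92, 96, 96, 99, 105, 109, 112, 112, 110, 106, 100, 89, 72, 60, 67, 105, 158, 192]
shelf edge [0.0123662 0.1299328] mark [-0.00370114  0.0252423 ]
```

send_rows(commands="0 0 0.2 0 0;0 0 0.18 0 0;0 0 0 0 0;0 0 0 0.3 0;0 0 0 0.4 0;0 0 0 0.4 0;0 0 0 0.4 0;0 0 0 0.3 0;0 0 0 0.2 0;0 0 0 0.2 0;0 0 0 0 0")

```text
t: 11.87
tcp_pos: [0.5241, 0.2317, 0.2143]
tool_rot: [0.699, 0.715, -0.001, -0.0]
force: [-0.8, 0.4, -4.0]
finger_gap: 0.097
gripper_force: 58.8
```

send_rows(commands="0 0 0 0.2 0;0 0 0 0.3 0;0 0 0 0.3 0;0 0 0 0.2 0;0 0 0 0 0;0 0 0 0 0")

```text
t: 12.37
tcp_pos: [0.5244, 0.2318, 0.1949]
tool_rot: [0.699, 0.715, -0.0, -0.0]
force: [-0.2, 0.1, -3.1]
finger_gap: 0.093
gripper_force: 58.9
```

send_rows(commands="0 0 0 0.1 0;0 0 0 0.1 0;0 0 0 0 0;0 0 0 0 0")

```text
t: 12.7
tcp_pos: [0.5246, 0.2318, 0.1913]
tool_rot: [0.699, 0.715, -0.0, -0.0]
force: [0.4, 0.5, -2.8]
finger_gap: 0.097
gripper_force: 58.8
```

send_rows(commands="0 -0.2 0 0 0;0 -0.4 0 0 0;0 -0.6 0 0 0;0 -0.6 0 0 0;0 -0.6 0 0 0;0 -0.6 0 0 0;0 -0.6 0 0 0;0 -0.6 0 0 0;0 -0.6 0 0 0;0 -0.6 0 0 0;0 -0.6 0 0 0;0 -0.6 0 0 0;0 -0.6 0 0 0;0 -0.6 0 0 0;0 -0.6 0 0 0;0 -0.6 0 0 0;0 -0.6 0 0 0;0 -0.4 0 0 0;0 0 0 0 0;0 0 0 0 0")

```text
t: 14.37
tcp_pos: [0.5292, 0.0315, 0.1913]
tool_rot: [0.699, 0.715, 0.0, -0.0]
force: [-0.0, 1.4, -3.3]
finger_gap: 0.092
gripper_force: 58.9
```

```bash
python3 - <<'E'
from h import *
snap("wrist","pics/w4.png");st=readout.sense();print(st["t"],st["tcp_pos"],st["force"],st["finger_gap"])
snap("top","pics/t4.png");c=cv2.imread("pics/t4.png")[90:230,230:410]
w=cv2.imread("pics/w4.png")
cv2.imwrite("pics/c4.png",np.vstack([cv2.resize(c,(420,320),interpolation=cv2.INTER_CUBIC),w[120:400,220:640]]))
E
```

```text
14.4167 [0.5291035  0.03196092 0.19127796] [-2.87586730e-03 -6.02683137e-01 -4.23909391e+00] 0.09387042958835239
```

View pics/c4.png

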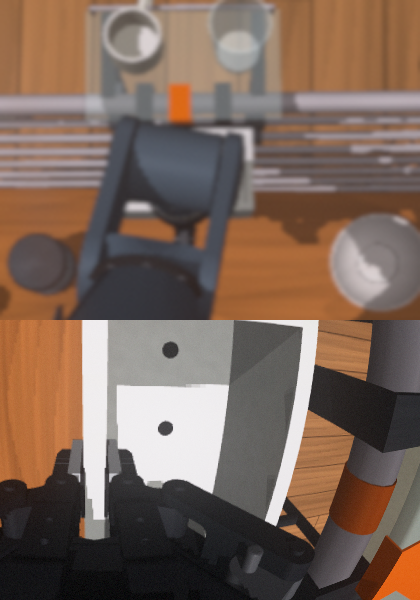

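The composite shows the hooks at crop x 146 and 223 (middle 184.5) and the orange at 180. The planter is about 2 px, or 5 mm, too far towards -y. I'll measure this at full resolution.

```bash
python3 - <<'E'
from h import *
t=snap("top");g=t["pixels"].astype(int)
for v in (131,134,137): print(v,[int(x) for x in g[v,286:332].mean(1)]);print("  R-B",[int(x) for x in (g[v,286:332,0]-g[v,286:332,2])])
yaw=np.arctan(.022);ry=lambda p:-p[0]*np.sin(yaw)+p[1]*np.cos(yaw)
print("mm/px",(ry(onz(t,300,134,.26))-ry(onz(t,301,134,.26)))*1e3)
for u in(306.5,307): print(u,[round(ry(onz(t,u,v,z)),4) for v,z in((134,.258),(134,.29))])
s=snap("wrist");hsv=cv2.cvtColor(s["pixels"],cv2.COLOR_RGB2HSV)
m=((hsv[...,0]<14)&(hsv[...,1]>190)&(hsv[...,2]>120)).astype(np.uint8);m[:,:530]=0
n,_,st,ce=cv2.connectedComponentsWithStats(m)
for k in range(1,n):
    if st[k,4]>80: print("wrist orange",st[k],ce[k],ry(onz(s,*ce[k],.245,True)),onz(s,*ce[k],.255,True))
E
```

```text
131 [134, 127, 118, 112, 110, 110, 110, 110, 114, 121, 130, 134, 135, 136, 135, 135, 132, 124, 117, 116, 115, 115, 116, 118, 124, 132, 136, 137, 138, 138, 137, 138, 138, 137, 135, 127, 115, 111, 111, 110, 110, 112, 118, 128, 135, 137]
  R-B [9, 6, 2, -2, -3, -4, -4, -3, -2, 0, 3, 7, 8, 9, 14, 42, 97, 157, 190, 196, 196, 198, 196, 191, 162, 105, 44, 14, 7, 7, 7, 7, 7, 6, 5, 3, -1, -4, -4, -4, -4, -3, -1, 3, 5, 5]
134 [141, 133, 121, 112, 110, 110, 109, 111, 118, 129, 140, 144, 144, 144, 144, 142, 137, 127, 118, 115, 116, 115, 115, 117, 126, 136, 142, 144, 145, 145, 145, 145, 146, 145, 141, 131, 118, 111, 110, 110, 110, 113, 121, 133, 143, 146]
  R-B [-2, -3, -3, -4, -3, -4, -3, -3, -4, -3, -3, -3, -3, -2, 4, 33, 89, 152, 189, 197, 196, 197, 197, 190, 159, 99, 36, 5, -2, -2, -3, -3, -3, -3, -2, -3, -4, -4, -4, -4, -4, -4, -3, -3, -3, -3]
137 [133, 127, 117, 111, 110, 110, 109, 111, 115, 123, 131, 134, 135, 134, 134, 135, 131, 125, 118, 116, 115, 116, 116, 117, 122, 129, 131, 133, 134, 134, 135, 134, 134, 134, 132, 124, 115, 110, 110, 110, 110, 112, 117, 125, 131, 133]
  R-B [-2, -2, -3, -3, -4, -3, -4, -4, -4, -4, -2, -2, -3, -2, 5, 34, 92, 154, 190, 196, 198, 197, 196, 192, 166, 107, 43, 7, -2, -3, -3, -3, -3, -3, -3, -4, -4, -3, -4, -4, -4, -4, -4, -3, -2, -2]
mm/px 2.6746790747830262
306.5 [np.float64(0.0253), np.float64(0.0241)]
307 [np.float64(0.024), np.float64(0.0228)]
wrist orange [573 287  42  50 996] [593.02409639 312.28514056] 0.011325311440143373 [0.64869152 0.03548313 0.255     ]
wrist orange [ 593  339   47   61 1556] [623.20115681 376.19473008] -0.0732025879561044 [ 0.74065357 -0.03658023  0.255     ]
```

send_rows(commands="0 0.11 -0.05 0 0;0 0.1 -0.05 0 0;0 0 0 0 0;0 0 0 0.05 0;0 0 0 0.03 0;0 0 0 0 0;0 0 0 0 0")

```text
t: 15.15
tcp_pos: [0.5273, 0.0361, 0.1898]
tool_rot: [0.699, 0.715, 0.0, 0.0]
force: [0.4, 0.2, -2.4]
finger_gap: 0.096
gripper_force: 59.0
```

send_rows(commands="0 0 0 0.05 0;0 0 0 0 0;0 0 0 0 0")

```text
t: 15.4
tcp_pos: [0.5276, 0.036, 0.1891]
tool_rot: [0.699, 0.715, 0.001, 0.001]
force: [-1.0, 0.4, -0.1]
finger_gap: 0.098
gripper_force: 59.4
```

send_rows(commands="0 0 0 0.05 0;0 0 0 0 0;0 0 0 0 0")

```text
t: 15.65
tcp_pos: [0.528, 0.036, 0.1884]
tool_rot: [0.699, 0.715, 0.001, 0.001]
force: [0.2, 0.4, 2.4]
finger_gap: 0.093
gripper_force: 59.8
```

The weight is now on the rail, so I open slowly.

send_rows(commands="14 0 0 0 0;18 0 0 0 0;24 0 0 0 0;30 0 0 0 0;40 0 0 0 0;50 0 0 0 0;60 0 0 0 0;60 0 0 0 0;60 0 0 0 0;60 0 0 -0.2 0;60 0 0 -0.5 0;60 0 0 -0.8 0;60 0 0 -0.8 0;60 0 0 -0.8 0;60 0 0 -0.8 0;60 0 0 -0.5 0;60 0 0 0 0;60 0 0 0 0", grip_force=20)

```text
t: 17.15
tcp_pos: [0.5272, 0.0361, 0.2764]
tool_rot: [0.699, 0.715, 0.0, 0.001]
force: [-0.5, 0.5, 0.2]
finger_gap: 0.703
gripper_force: 0.0
```

send_rows(commands="60 0 -0.3 -0.3 0;60 0 -0.8 -0.3 0;60 0 -1 -0.3 0;60 0 -1 -0.2 0;60 0 -0.8 0 0;60 0 -0.3 0 0;60 0 0 0 0;60 0 0 0 0")

```text
t: 17.82
tcp_pos: [0.4433, 0.0341, 0.2976]
tool_rot: [0.699, 0.715, 0.0, 0.0]
force: [0.6, 0.5, 0.0]
finger_gap: 0.705
gripper_force: 0.0
```

```bash
python3 - <<'E'
from h import *
st=readout.sense();print(st["t"],st["tcp_pos"],st["force"])
snap("scene","pics/s5.png");snap("wrist","pics/w5.png")
t=snap("top","pics/t5.png");g=t["pixels"].astype(int)
for v in (131,134,137): print(v,[int(x) for x in g[v,286:332].mean(1)]);print("  R-B",[int(x) for x in (g[v,300:314,0]-g[v,300:314,2])])
a=cv2.imread("pics/s5.png")[120:300,180:400];b=cv2.imread("pics/w5.png")
cv2.imwrite("pics/c5.png",np.hstack([cv2.resize(a,(480,393),interpolation=cv2.INTER_CUBIC),b[7:400,320:640]]))
E
```

```text
17.8167 [0.44332586 0.03407279 0.29757625] [0.62293917 0.51882993 0.03990678]
131 [121, 114, 110, 110, 110, 110, 111, 114, 122, 130, 133, 135, 134, 134, 133, 133, 130, 124, 118, 117, 117, 117, 117, 118, 124, 130, 134, 135, 136, 136, 136, 136, 134, 129, 120, 113, 110, 110, 110, 110, 113, 122, 132, 135, 136, 135]
  R-B [15, 42, 94, 150, 181, 186, 187, 187, 186, 181, 156, 100, 42, 13]
134 [126, 115, 111, 109, 109, 110, 112, 119, 129, 138, 142, 142, 142, 142, 142, 140, 135, 127, 119, 117, 118, 117, 117, 118, 125, 134, 140, 142, 143, 143, 143, 143, 141, 135, 124, 114, 110, 110, 110, 110, 114, 126, 138, 143, 144, 145]
  R-B [5, 33, 87, 146, 180, 186, 186, 186, 186, 180, 153, 96, 36, 5]
137 [122, 115, 111, 110, 110, 110, 112, 116, 124, 131, 133, 133, 133, 133, 133, 133, 131, 124, 118, 118, 117, 118, 116, 118, 122, 128, 131, 132, 133, 133, 133, 133, 131, 127, 119, 112, 111, 110, 110, 110, 113, 120, 128, 131, 132, 132]
  R-B [5, 34, 89, 148, 180, 185, 187, 185, 186, 182, 158, 104, 42, 7]
```

View pics/c5.png

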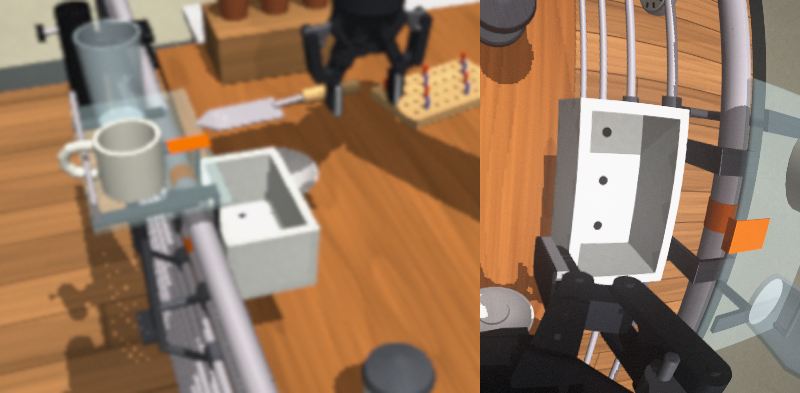

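The planter hangs on both hooks, with straps at (700,160) and (690,255) in the composite and the band midway between them. The hook middle is 306.7 px against 306.6 px for the band, under 1 mm off, and the gripper is clear.

```bash
python3 -c "
from station import sign_off
print(sign_off())"
```

```text
the job is handed in; nothing more can be done
None
```

The white planter hangs by both hooks on the handrail, within about 1 mm of the orange band's centre in the top view, and it looks level. The gripper is released and clear, nothing was seen to touch the shelf or be moved, and I handed in the job at about 18 s; no verdict came back.

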